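# Prove the trip switch, then hold the turntable's index plunger out

### The arm

A 7-joint arm with a two-finger parallel gripper is mounted at the origin on the work surface. World frame = base frame: x ahead of the robot, y to its left, z up, the work surface at z = 0. Lengths are in m, angles in rad, forces in N, time in s.
With the tool pointing down it reaches from about 0.375 to 0.925 m from the base axis. Payload 3.1 kg.
Tool frame: the origin (TCP) lies midway between the tips of the shut fingers; the grasp point (between the pads) lies 19 mm behind it; y points along the fingers, z is the direction in which the jaws open and shut, and the axes are right-handed (so a half turn about y gives the same grasp; the last joint's range is limited). The gripper opens to 85 mm and grips with 20 to 120 N. Pads are 22 mm wide; open, the fingers measure 114 mm over their backs; the gripper's body (76 mm by 85 mm) begins 54 mm behind the grasp point. The pads swing forward as they close: fully open they stand 13 mm farther back than shut.
Start: joints at [1.062, 0.383, 0.044, 1.598, -0.018, 1.161, -0.05], TCP at [0.26, -0.596, 0.231] pointing down, gripper open.
Joint ranges: [-2.61, 2.61], [-0.41, 2.15], [-1.48, 1.57], [0, 2.5], [-1.57, 4.71], [0.05, 1.97], [-2.85, 2.85]. Speed limits (rad/s): [2.79, 2.79, 3.14, 3.14, 3.14, 3.14, 3.14].

### API

Orientations are given as a rotation vector (axis times angle).
In Python, from plant import arm gives the robot as it stands. Calls block until the motion is done:
- arm.movep(position, orientation): joint-space move of the TCP to a pose.
- arm.line_to(position, rot=None, max_speed=0.15, force_limit=None): straight line of the TCP; rot=None keeps the orientation; max_speed is the mean speed in m/s. With force_limit (N) it stops when the force on the tool has changed by that much, and returns True; else False.
- arm.set_joints(angles): joint-space move.
- arm.open() and arm.grasp(f_grip=None): open the fingers fully, or close them until they stop; f_grip is the grip in N (None keeps the last).
- arm.sleep(seconds).
- arm.inverse_kinematics(position, orientation): joint angles nearest the present ones, or None.
- arm.observe(): the state.
- arm.get_image(name): name is "scene" or "side" or "wrist"; returns a dict with "color" (384x512x3 uint8, red, green, blue), "camera_matrix" (3x3 intrinsics, pixels), "position" and "attitude" of the camera in the world. Camera axes: x right, y down, z forward; pixel columns grow to the right and rows downward; lengths in m; the calibration is good to about 2 mm. A picture is of the moment at which its call begins. There is no depth.
A pose or a line that the arm cannot do raises arm.IKError and nothing moves.
- arm.job_done(): hands the job in, once; it reports no verdict.
Trained networks look in the newest picture that a camera, given by its name, has taken for a name from the list of things; names that differ only in an ending like _2 or _b are one class to them, and where a whole thing is asked for, a point or a joint stands for the part that bears it (a point fixed in the world has none). Each returns a list of dicts, best first, with "conf" (0 to 1); they miss things now and then, are a little off and sometimes report something else, mostly with a low value. They report only what shows in the picture. A call takes as long as a camera call. They do not tell look-alikes from the thing itself.
- arm.recognise(query, camera): "box" ([left, top, right, bottom] in pixels, round what is visible of it).
- arm.masks_of(query, camera): "pixels" (384x512 bool, what is visible of it) and "box" ([left, top, right, bottom] in pixels, round what is visible of it).
The state is a dict: "clock": time; "q": joint angles; "qd": joint speeds; "tau": joint torques, N m; "eef_pos": TCP position; "tool_rot": TCP orientation; "ft_force": force on the tool from outside, world axes, zero at the start; "ft_torque": the same for the moment, N m; "gripper_width": finger opening in m.
Only numpy, scipy, OpenCV 4.12 (cv2) and the standard library are available. Lean on these libraries where they do the work, as an engineer would, in place of code of your own. Each camera call takes 0.05 s, during which the arm holds its last target. There are 200 camera calls.

### The job

Get the bench drilling turntable ready for a new angle: first prove its trip switch by pressing the test button and keeping it in until the lever drops, and lift the lever back up until it stands by itself. Then pull the turntable's sprung index plunger fully back, so that its pin is out of the hole in the rim, and hold it there: finish while still gripping the knob and holding it back, with the lever still up. Leave the pyramid model, tape roll and try square where they are.

Things in the scene. Friction and masses are not known exactly. Their poses are not given: they have to be found in the camera images.
- switch_box: Grey trip switch box fixed to the bench, 120 (x) x 200 (y) x 75 mm high; origin under its centre on the bench, z up. On its top, at y +55 mm, a black turret 60 x 50 mm rising to 105 mm carries the test button; at y -55 mm two steel ears carry the trip lever. The box faces its -x side, roughly towards the robot. It may stand left or right of the turntable.
- button_top (a point): Centre of the top face of the round grey test button (26 mm across) on the turret, 120 mm above the bench; it is pressed straight down. The upright lever's ball stands about 110 mm beside it (towards the box's -y) and up to 182 mm high.
- test_button (a joint): Travel of the button in m: 0 out, 0.007 fully in. Spring 1.6 N at first, 4 N fully in. At about 4 mm it tips the lever off its balance and the lever drops by itself in about half a second; the button springs out when let go.
- lever_hinge (a point): Axis of the trip lever on the box (box frame x +20, y -55, z 90 mm); the axis lies along the box's y; axes as the box's.
- lever_ball (a point): Centre of the black ball (26 mm diameter) at the end of the trip lever, 80 mm from the hinge axis, on a 10 mm steel rod; the ball can be pinched across the box's y. The axes are the box's when the lever is up (joint 0) and turn with the lever.
- trip_lever (a joint): Angle of the lever in rad: 0 = up (it leans 0.14 rad past vertical towards the box's +x and stays by its own weight, 60 g); it falls towards the box's -x to 1.4 = dropped (0.31 rad above level, the ball then 114 mm above the bench). To reset, lift the ball along its arc past vertical, to 0.
- turntable: Indexing turntable fixed to the bench: green base plate 215 x 170 x 12 mm, aluminium disc 150 mm diameter (z 50 to 80 mm, centre at x +90 mm, with a plywood square on it to 92 mm and a 100 mm high stud) and a steel plunger block 37 x 44 mm, 88 mm high, at x -30 to +7 mm. Origin on the bench under the plunger block, z up; +x points from the knob to the disc, so the plunger is pulled towards -x, roughly towards the robot.
- plunger_knob (a point): Centre of the black plunger knob, 65 mm above the bench: a level cylinder 26 mm diameter, 30 mm long along the turntable's x (8 mm clear of the block when seated), with a rim 34 mm diameter x 6 mm at its outer (-x) end. Axes as the turntable's. Pinch it from above, across y; free on both sides.
- pin_tip (a point): Tip of the 10 mm steel pin on the plunger's axis, 78 mm to +x of the knob centre. Seated it stands 10 mm deep in the disc's rim; between block and rim is an 8 mm gap in which it can be seen; fully back it disappears into the block.
- plunger (a joint): How far the plunger is pulled in m: 0 seated, 0.020 fully back against its stop. Spring 4 N seated, 8 N fully back; it springs in when let go.
- pyramid: Bystander: pyramid model of four thin wood strips on a 130 mm square board, 124 mm high, loose, at the left.
- tape_roll: Bystander: white tape roll lying flat, 90 mm diameter, 24 mm high, loose, between box and turntable.
- try_square: Bystander: try square lying flat, wood stock 110 mm, steel blade 150 mm, 18 mm high, loose, at the right.
Things that resemble listed ones, but are neither listed nor needed, are in the scene too. There is more than one size of the switch_box; the job needs the smaller.

How it is judged:
By the outcome, as a careful person would: the job done as asked, in the order asked, and still so for the second after the job is handed in, while the arm keeps its last pose, push and grip.
It also fails if it takes over 61 s, if anything falls off the work surface, if the arm or the gripper's body presses on something with over 40 N, if the wrist force passes 120 N, or if a joint passes its speed limit or range.

## Working session

There is one attempt and no reset: what is moved stays moved. The work goes in short steps, each a Python script; the robot and the scene stay as the last script left them, time stands still between calls to the robot, and variables do not carry over. Pictures are saved under pics/ and viewed, about 8 in all and at most 12, crops included, and the job is handed in when it is done.

```bash
mkdir -p pics; ls; cat > h.py <<'E'
import numpy as np, cv2
from plant import arm
def shot(n,f=None,crop=None,scale=1):
    d=arm.get_image(n)
    if f:
        im=cv2.cvtColor(d['color'],cv2.COLOR_RGB2BGR)
        if crop: im=im[crop[1]:crop[3],crop[0]:crop[2]]
        if scale!=1: im=cv2.resize(im,None,fx=scale,fy=scale,interpolation=cv2.INTER_CUBIC)
        cv2.imwrite('pics/'+f,im)
    return d
def R(d):
    a=np.array(d['attitude'],float)
    if a.shape==(3,3): return a
    if a.size==3: return cv2.Rodrigues(a.reshape(3,1))[0]
    raise Exception(a)
def proj(d,p):
    p=np.atleast_2d(p); c=(p-np.array(d['position']))@R(d); u=c@np.array(d['camera_matrix']).T
    return u[:,:2]/u[:,2:]
def ray_z(d,uv,z):
    v=R(d)@np.linalg.inv(d['camera_matrix'])@np.array([uv[0],uv[1],1.]); o=np.array(d['position'])
    return o+v*(z-o[2])/v[2]
E
python3 - <<'E'
from h import *
a=shot('scene','s0.png');b=shot('side','d0.png')
for n,d in(('scene',a),('side',b)):
    print(n,d['position'],d['attitude'],d['camera_matrix'])
    for q in('switch_box','button_top','lever_ball','turntable','plunger_knob','tape_roll'):
        print(q,[(np.round(r['box']).tolist(),round(r['conf'],2)) for r in arm.recognise(q,n)])
im=np.hstack([cv2.imread('pics/s0.png'),cv2.imread('pics/d0.png')])
o=arm.observe();print(o['eef_pos'],o['tool_rot'],o['clock'])
E
```

```text
pics
scene [1.83473112 0.30174365 1.02583322] [-1.47228472 -1.80580269  1.00987141] [[462.24775419   0.         248.99950418]
 [  0.         462.24775419 191.77468715]
 [  0.           0.           1.        ]]
switch_box [([152.0, 192.0, 215.0, 243.0], 0.79)]
button_top [([245.0, 206.0, 269.0, 228.0], 0.69), ([191.0, 203.0, 199.0, 206.0], 0.46), ([75.0, 209.0, 108.0, 246.0], 0.45)]
lever_ball []
turntable [([290.0, 214.0, 358.0, 281.0], 0.79)]
plunger_knob [([309.0, 216.0, 314.0, 225.0], 0.47)]
tape_roll [([244.0, 207.0, 270.0, 226.0], 0.81)]
side [ 0.27399227 -1.46794625  1.23911382] [-2.20990095  0.12614072 -0.04987659] [[419.57538083   0.         257.5261465 ]
 [  0.         419.57538083 190.13247291]
 [  0.           0.           1.        ]]
switch_box [([201.0, 218.0, 248.0, 277.0], 0.68), ([279.0, 217.0, 316.0, 265.0], 0.58)]
button_top [([264.0, 177.0, 273.0, 178.0], 0.71)]
lever_ball [([300.0, 223.0, 312.0, 242.0], 0.55)]
turntable [([265.0, 156.0, 316.0, 194.0], 0.56)]
plunger_knob [([264.0, 171.0, 272.0, 178.0], 0.51)]
tape_roll [([254.0, 204.0, 274.0, 224.0], 0.64)]
[ 0.25962108 -0.59592628  0.23132624] [-0.41568815  1.9950995  -1.99523732] 0.7
```

```bash
python3 - <<'E'
import cv2,numpy as np
a=cv2.imread('pics/s0.png')[150:330,40:400];b=cv2.imread('pics/d0.png')[120:310,140:400]
a=cv2.resize(a,(780,390),interpolation=cv2.INTER_CUBIC)
cv2.imwrite('pics/s0c.png',a); cv2.imwrite('pics/d0c.png',cv2.resize(b,(780,570),interpolation=cv2.INTER_CUBIC))
E
```

```text
(no output)
```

View pics/s0c.png

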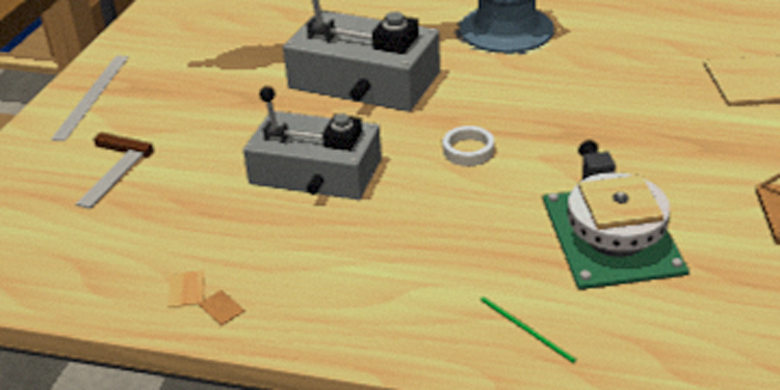

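View pics/d0c.png

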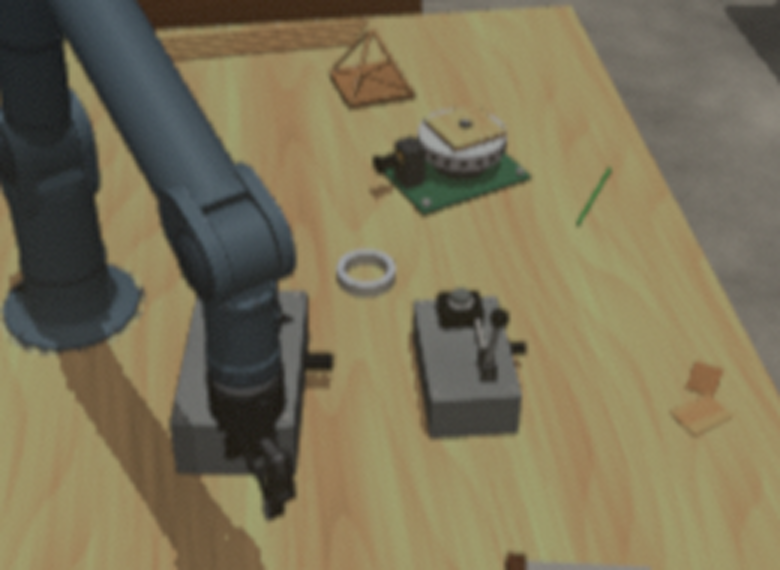

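The scene picture shows two trip boxes: the larger at crop (360,55) and the smaller at crop (315,150). The smaller one is farther from the robot, with its ball at (267,94) and button at (344,120). The turntable knob is at (588,149) and the stud at (621,197). The side picture agrees: small box ball (499,317), button (461,298), knob (380,163), stud (466,124). Two things could be mistaken for the target: the larger box, and the black cable glands, which resemble a knob or button. I choose the smaller box.

```bash
cat >> h.py <<'E'
from scipy.optimize import least_squares
BOX=dict(ball=(.02+.08*np.sin(.14),-.055,.09+.08*np.cos(.14)),button=(0,.055,.120)) # button x assumed 0
TT=dict(knob=(-.053,0,.065),stud=(.09,0,.100))
def place(p,m):
    c,s=np.cos(p[2]),np.sin(p[2]); m=np.asarray(m,float)
    return np.array([p[0]+c*m[0]-s*m[1],p[1]+s*m[0]+c*m[1],m[2]])
def fit(model,obs,p0): # obs: (d,key,uv,weight)
    f=lambda p: np.concatenate([(proj(d,place(p,model[k]))[0]-uv)*w for d,k,uv,w in obs])
    r=least_squares(f,p0,loss='soft_l1'); return r.x,np.round(f(r.x),1)
def down(yaw): # tool y down, jaws (tool z) open along world direction at angle yaw
    z=np.array([np.cos(yaw),np.sin(yaw),0]); y=np.array([0,0,-1.]); x=np.cross(y,z)
    return cv2.Rodrigues(np.column_stack([x,y,z]))[0].ravel()
E
python3 - <<'E'
from h import *
a=shot('scene');b=shot('side')
S=lambda u,v:np.array([u/2.1667+40-.3,v/2.1667+150-.3]);D=lambda u,v:np.array([u/3+140-.3,v/3+120-.3])
print(fit(BOX,[(a,'ball',S(267,94),1),(a,'button',S(344,120),1),(b,'ball',D(499,317),1),(b,'button',D(461,298),1)],[.6,-.3,0]))
print(fit(TT,[(a,'knob',S(588,149),1),(a,'stud',S(621,197),1),(b,'knob',D(380,163),1),(b,'stud',D(466,124),1)],[.6,.2,0]))
print(cv2.Rodrigues(np.array(arm.observe()['tool_rot']))[0].round(2))
w=arm.get_image('wrist');o=arm.observe();Rt=cv2.Rodrigues(np.array(o['tool_rot']))[0]
print('cam in tool',Rt.T@(np.array(w['position'])-o['eef_pos']),(Rt.T@R(w)).round(2),w['camera_matrix'][0])
E
```

```text
(array([ 0.55106586, -0.23297691, -0.04461685]), array([ 0.2, -0.2, -1.3, -1.2,  0.1, -0.3,  0.3, -2.4]))
(array([0.55122751, 0.24227811, 0.40125067]), array([ 0.4,  2.2, -1. , -3.3,  2.2, -0.4, -1.9, -1.2]))
[[-0.92  0.    0.4 ]
 [-0.4  -0.   -0.92]
 [-0.   -1.    0.  ]]
cam in tool [-7.89477314e-02 -1.43072799e-01  5.15004836e-05] [[ 0.    0.95  0.31]
 [-0.   -0.31  0.95]
 [ 1.   -0.    0.  ]] [311.96442068   0.         259.22776122]
```

```bash
python3 - <<'E'
from h import *
p=np.array(arm.observe()['eef_pos']); arm.line_to(p+[0,0,.12],max_speed=.3)
yw=-np.pi/2-.045
arm.movep([.585,-.24,.31],down(yw))
d=shot('wrist','w1.png',scale=1.5); print(arm.observe()['clock'],arm.observe()['eef_pos'])
q=[.55107,-.23298,-.0446]
for k in BOX: print(k,proj(d,place(q,BOX[k]))*1.5)
for c in[(-.06,-.1,.075),(.06,-.1,.075),(.06,.1,.075),(-.06,.1,.075)]: print(c,proj(d,place(q,c))*1.5)
E
```

```text
3.2167 [ 0.58416028 -0.24213584  0.30987237]
ball [[463.43643731 266.8157733 ]]
button [[304.94394167 289.16332071]]
(-0.06, -0.1, 0.075) [[493.36069633 336.61765066]]
(0.06, -0.1, 0.075) [[503.26568303 199.65317302]]
(0.06, 0.1, 0.075) [[253.93327099 200.48988415]]
(-0.06, 0.1, 0.075) [[266.55300465 337.3868162 ]]
```

View pics/w1.png

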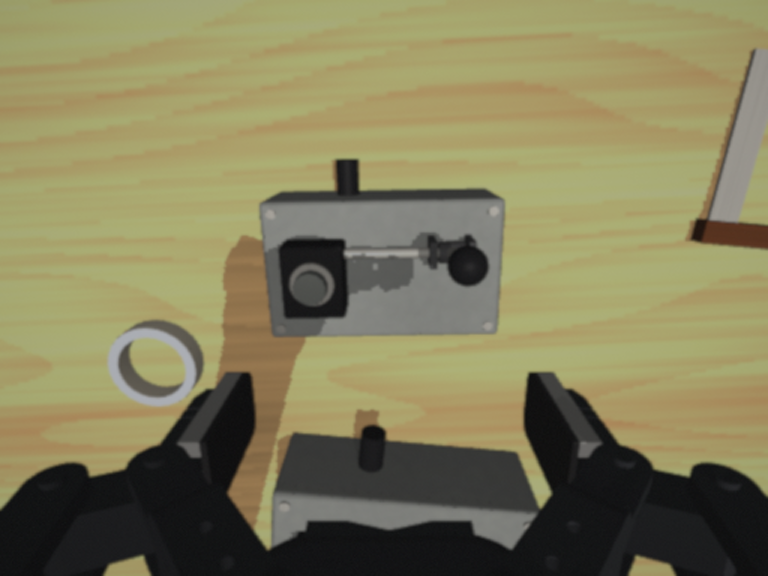

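The wrist view shows the 120x200 box with top corners (262,202), (503,200), (273,335) and (496,333). The button is at (310,287) and the ball at (468,266). The larger box lies below it, nearer the robot. My model projection matches the 120x200 size, so this is the smaller box. I'll refit the pose, then press the button.

```bash
cat > press.py <<'E'
from h import *
a=shot('scene');b=shot('side');w=shot('wrist')
S=lambda u,v:np.array([u/2.1667+40-.3,v/2.1667+150-.3]);D=lambda u,v:np.array([u/3+140-.3,v/3+120-.3]);W=lambda u,v:np.array([u/1.5-.2,v/1.5-.2])
BOX.update(c1=(.06,.1,.075),c2=(.06,-.1,.075),c3=(-.06,.1,.075),c4=(-.06,-.1,.075))
obs=[(a,'ball',S(267,94),.7),(a,'button',S(344,120),.7),(b,'ball',D(499,317),.7),(b,'button',D(461,298),.7)]
obs+=[(w,k,W(*uv),1) for k,uv in dict(c1=(262,202),c2=(503,200),c3=(273,335),c4=(496,333),ball=(468,266),button=(310,287)).items()]
p,r=fit(BOX,obs,[.55,-.23,0]); print(p,r)
for uv in((293,434),(518,453)): print('big box edge',ray_z(w,W(*uv),0))
np.save('box.npy',p)
B=place(p,BOX['button']); print('wrist ray button',ray_z(w,W(309,287),.12),'model',B)
rot=down(p[2]-np.pi/2)
arm.grasp(20)
arm.movep([B[0],B[1],.15],rot); o=arm.observe();print(o['eef_pos'],o['clock'])
hit=arm.line_to([B[0],B[1],.1125],max_speed=.04,force_limit=12)
for i in range(2):
    o=arm.observe();print(hit,o['eef_pos'],o['ft_force'],o['clock']); arm.sleep(.5)
shot('scene','s1.png',(130,160,240,260),4)
E
python3 press.py
```

```text
[ 0.55198465 -0.23585297 -0.04278531] [-0.5 -0.1 -1.5 -0.8  0.3  0.1  0.4 -1.4 -2.7 -1.3  2.8 -0.8 -1.7  1.4
  0.9  1.9  0.3 -0.2 -0.4  1. ]
big box edge [ 0.34219231 -0.1214031   0.        ]
big box edge [ 0.30395418 -0.37792482  0.        ]
wrist ray button [ 0.55557976 -0.18076011  0.12      ] model [ 0.55433713 -0.1809033   0.12      ]
[ 0.55588191 -0.18190591  0.15141766] 4.8583
False [ 0.55391566 -0.18080642  0.11312216] [-3.64908858  0.76472138  5.87985244] 5.9417
False [ 0.55392377 -0.18083477  0.11316508] [-2.8335795   0.18353337  5.93612622] 6.4417
```

View pics/s1.png

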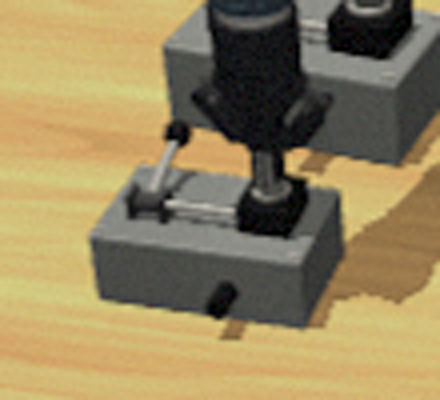

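The button is held in and the lever leans away, with its ball at crop (178,132), so full pixel (174.5,193). I'll compare that with the dropped-ball projection.

```bash
cat >> h.py <<'E'
def ball(p,q):
    t=.14-q; return place(p,(.02+.08*np.sin(t),-.055,.09+.08*np.cos(t)))
E
python3 - <<'E'
from h import *
p=np.load('box.npy'); arm.sleep(.4)
d=shot('scene','s2.png',(130,160,240,260),4)
for q in(0,.3,.7,1.,1.2,1.4): print(q,proj(d,ball(p,q))[0],ball(p,q))
for n in('scene','side'):
    if n=='side': d=shot('side','d2.png',(260,190,340,270),6); print(proj(d,ball(p,1.4)),proj(d,ball(p,.3)))
    print([(r['box'],r['conf']) for r in arm.recognise('lever_ball',n)])
g=cv2.imread('pics/s2.png');g1=cv2.imread('pics/s1.png');print(abs(g.astype(int)-g1).max(), arm.observe()['ft_force'],arm.observe()['clock'])
E
```

```text
0 [162.25615633 193.00271183] [ 0.58076711 -0.29213557  0.16921728]
0.3 [165.02606122 189.4885264 ] [ 0.55688008 -0.29111293  0.16897818]
0.7 [168.71944215 187.8302004 ] [ 0.52715787 -0.28984048  0.15778041]
1.0 [171.16659215 188.90307114] [ 0.50904195 -0.28906491  0.142195  ]
1.2 [172.52928641 190.64114383] [ 0.4998893  -0.28867307  0.12910977]
1.4 [173.62251293 193.10173416] [ 0.49351635 -0.28840024  0.11446535]
[]
[[283.36404302 237.23131953]] [[300.28309393 225.87969357]]
[([222.0, 224.1, 233.6, 247.0], 0.5), ([262.9, 158.3, 314.0, 193.6], 0.33)]
29 [-3.25219137  0.32261238  6.53786396] 7.5917
```

The lever is dropped: predicted (173.6,193.1) against seen (174.5,193). Next I release the button and lift the lever back.

```bash
python3 - <<'E'
from h import *
p=np.load('box.npy'); rot=down(p[2]-np.pi/2)
e=np.array(arm.observe()['eef_pos']); arm.line_to([e[0],e[1],.17],max_speed=.2); 
off=np.array([0,0,-.017]); b=ball(p,1.4)
arm.open()
arm.movep([b[0],b[1],.17],rot)
print('down',arm.line_to(b+off,max_speed=.12,force_limit=15),arm.observe()['eef_pos'],b+off)
arm.grasp(25); o=arm.observe(); print('w',o['gripper_width'],o['ft_force'],o['clock'])
E
```

```text
down False [ 0.49436953 -0.28811889  0.09791604] [ 0.49351635 -0.28840024  0.09746535]
w 0.024443880451982546 [-0.90539328  1.03780113  2.88198641] 10.725
```

```bash
python3 - <<'E'
from h import *
p=np.load('box.npy'); e=np.array(arm.observe()['eef_pos']); off=np.array([0,0,-.017])
for q in(1.15,.9,.65,.4,.2,.03):
    arm.line_to(ball(p,q)+off,max_speed=.1); o=arm.observe(); print(q,o['gripper_width'],np.round(o['ft_force'],1))
print(o['clock']); d=shot('scene','s3.png',(130,160,240,260),4)
E
```

```text
1.15 0.023981950230825826 [-0.5 -0.4 -1.1]
0.9 0.024103416107439678 [-1.2 -0.2 -1.5]
0.65 0.024266304819927236 [-1.   0.6 -0.1]
0.4 0.024397865255375514 [-1.3  1.1  0.3]
0.2 0.024163905497330468 [-2.2  2.4 -0.1]
0.03 0.02428928641566629 [-1.4  4.   1.5]
12.7167
```

View pics/s3.png

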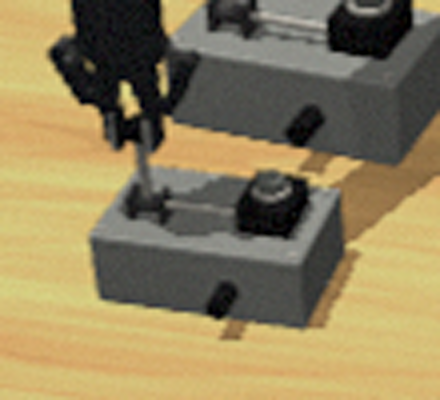

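The lever is standing upright in the grip, with the rod at crop (143,160). I release it and go on to look at the turntable.

```bash
python3 - <<'E'
from h import *
p=np.load('box.npy'); arm.open(); arm.sleep(.2)
e=np.array(arm.observe()['eef_pos']); arm.line_to(e+[0,0,.12],max_speed=.2)
arm.movep([.56,.235,.29],down(-np.pi/2+.35)); print(arm.observe()['clock'])
d=shot('scene','s4.png',(130,160,240,260),3)
w=shot('wrist','w4.png',scale=1.5)
im=cv2.imread('pics/w4.png'); s=cv2.imread('pics/s4.png'); s=cv2.resize(s,(220,200)); im[376:,274:494]=s
cv2.imwrite('pics/w4b.png',im)
print(proj(d,ball(p,0)))
t=[.551,.242,.40]
for k in TT: print(k,proj(w,place(t,TT[k]))*1.5)
E
```

```text
16.25
[[162.25615633 193.00271183]]
knob [[377.00815007 304.62200365]]
stud [[362.66774714 124.14712215]]
```

View pics/w4b.png

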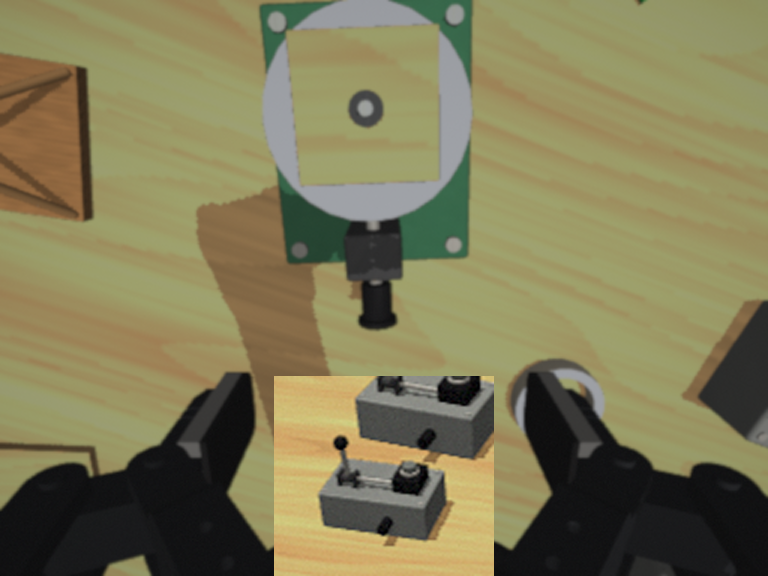

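The inset shows the lever standing by itself, with its ball at inset (340,442), which is the up position. The wrist view shows the knob from (377,283) to (378,327), the stud at (366,108), the block top from v=237 to 278, and the rim's near edge at (373,220) with the pin seated in the gap at (374,225).

```bash
python3 - <<'E'
from h import *
w=shot('wrist'); a=shot('scene'); b=shot('side')
W=lambda u,v:np.array([u/1.5-.2,v/1.5-.2]);S=lambda u,v:np.array([u/2.1667+40-.3,v/2.1667+150-.3]);D=lambda u,v:np.array([u/3+140-.3,v/3+120-.3])
TT.update(b1=(-.03,0,.088),b2=(.007,0,.088),rim=(.015,0,.08),outer=(-.068,0,.065))
uv=dict(stud=(366,108),b1=(374,278),b2=(373,237),rim=(373,220),knob=(377,303))
obs=[(w,k,W(*v),1) for k,v in uv.items()]+[(a,'stud',S(621,197),.4),(b,'stud',D(466,124),.4),(a,'knob',S(588,149),.4),(b,'knob',D(380,163),.4)]
t,r=fit(TT,obs,[.55,.24,.4]);print(t,r); np.save('tt.npy',t)
K=place(t,TT['knob']); print('knob',K,ray_z(w,W(377,303),.065), ray_z(w,W(378,327),.065),place(t,TT['outer']))
E
```

```text
[0.55721182 0.24396326 0.38170011] [ 0.2  4.   0.6  1.1 -0.3 -3.  -0.4 -0.  -0.1 -3.6 -0.4 -0.8 -0.2 -0.5
  0.4  1.3  1.3 -0.3]
knob [0.50802609 0.22422083 0.065     ] [0.50355428 0.22250656 0.065     ] [0.48327863 0.21447153 0.065     ] [0.4941056  0.21863335 0.065     ]
```

```bash
python3 - <<'E'
from h import *
w=shot('wrist'); a=shot('scene'); b=shot('side')
W=lambda u,v:np.array([u/1.5-.2,v/1.5-.2]);S=lambda u,v:np.array([u/2.1667+40-.3,v/2.1667+150-.3]);D=lambda u,v:np.array([u/3+140-.3,v/3+120-.3])
TT.update(b1=(-.03,0,.088),rim=(.015,0,.08),outer=(-.068,0,.082),kt=(-.053,0,.078))
uv=dict(stud=(366,108),b1=(374,278),rim=(373,220),kt=(377,303),outer=(378,327))
obs=[(w,k,W(*v),1) for k,v in uv.items()]+[(a,'stud',S(621,197),.4),(b,'stud',D(466,124),.4),(a,'knob',S(588,149),.4),(b,'knob',D(380,163),.4)]
t,r=fit(TT,obs,[.55,.24,.4]);print(t,r); np.save('tt.npy',t)
g=place(t,(-.048,0,.048)); rot=down(t[2]-np.pi/2); print(g)
arm.movep([g[0],g[1],.15],rot)
print(arm.line_to([g[0],g[1],.105],max_speed=.15,force_limit=15),arm.observe()['clock'])
d=shot('side','d5.png',(230,130,330,205),4)
shot('wrist','w5.png',(130,40,390,300),1)
i=cv2.imread('pics/d5.png');j=cv2.resize(cv2.imread('pics/w5.png'),(390,390));j=j[:300];cv2.imwrite('pics/c5.png',np.hstack([i,j]))
E
```

```text
[0.55717102 0.24524712 0.3865432 ] [ 0.1  3.5  0.8  0.6 -0.3 -0.5 -0.1 -0.4 -0.3 -3.7 -0.2 -0.8 -0.3 -0.6
  0.5  1.3  1.3 -0.3]
[0.51271257 0.22715165 0.048     ]
False 17.7417
```

View pics/c5.png

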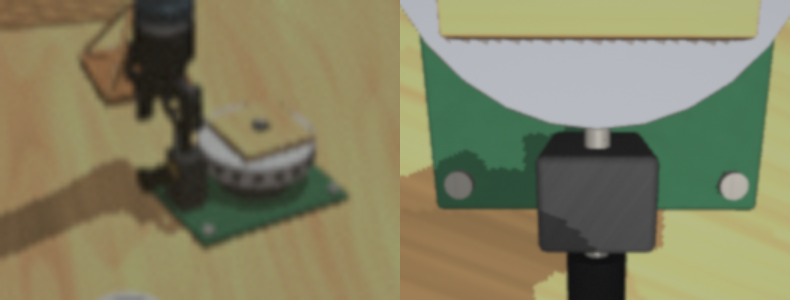

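The close wrist crop shows the pin seated in the gap at (598,138), the block rear edge at (598,250), and the knob below it. I'll check the axial alignment against that edge.

```bash
python3 - <<'E'
from h import *
t=np.load('tt.npy'); w=shot('wrist'); c,s=np.cos(t[2]),np.sin(t[2])
def loc(uv,z):
    p=ray_z(w,uv,z)-[t[0],t[1],0]; return np.round(1000*np.array([c*p[0]+s*p[1],-s*p[0]+c*p[1]]),1)
print('block rear edge (-30,0):',loc((262,206.5),.088),'rim (15,0):',loc((261.3,125.3),.08),'block L/R y+-22',loc((221.5,200),.088),loc((301.5,200),.088))
o=arm.observe();p=np.array(o['eef_pos'])-[t[0],t[1],0];print('tcp local',c*p[0]+s*p[1],-s*p[0]+c*p[1])
cv2.imwrite('pics/w6.png',cv2.cvtColor(w['color'],cv2.COLOR_RGB2BGR)[180:384,130:390])
E
```

```text
block rear edge (-30,0): [-29.9  -1.5] rim (15,0): [13.8 -1. ] block L/R y+-22 [-26.   20.9] [-26.  -23.3]
tcp local -0.046185581991906234 0.00016709522395081874
```

View pics/w6.png

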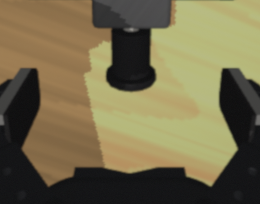

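The knob sits centred between the open fingers, at crop (130,60), and the alignment is within 1.5 mm. I grasp and pull.

```bash
python3 - <<'E'
from h import *
t=np.load('tt.npy'); g=place(t,(-.048,-.0012,.048)); ax=np.array([np.cos(t[2]),np.sin(t[2]),0])
print('hit',arm.line_to(g,max_speed=.08,force_limit=12)); 
arm.grasp(80); arm.sleep(.2); o=arm.observe(); e=np.array(o['eef_pos']); f0=np.array(o['ft_force']); print(o['gripper_width'],e,g,f0)
h=False
for dist in(.010,.018,.030):
    h=arm.line_to(e-ax*dist,max_speed=.03,force_limit=20); o=arm.observe()
    print(dist,h,'pulled',-(np.array(o['eef_pos'])-e)@ax,'F',(np.array(o['ft_force'])-f0)@ax,np.round(o['ft_force'],1),o['gripper_width'])
    if h: break
arm.sleep(.5);o=arm.observe();print('pulled',-(np.array(o['eef_pos'])-e)@ax,'F',(np.array(o['ft_force'])-f0)@ax,o['clock'])
w=shot('wrist','w7.png',(160,80,360,300),2.5); d=shot('scene','s7.png',(130,160,240,260),3)
i=cv2.imread('pics/w7.png');j=cv2.imread('pics/s7.png');c=np.zeros((550,800,3),np.uint8);c[:,:500]=i[:550];c[:300,500:]=j[:,:300];cv2.imwrite('pics/c7.png',c)
E
```

```text
hit False
0.024107320806077446 [0.51311712 0.22661177 0.04861365] [0.51316496 0.22604019 0.048     ] [-2.15153994  0.14347819  5.21676109]
0.01 False pulled 0.00776452297523966 F 6.987456842703935 [ 4.1  3.2 -4.6] 0.023912489728629385
0.018 False pulled 0.01503136750446723 F 8.290308855921833 [ 5.2  4.1 -5.5] 0.02367978741703198
0.03 True pulled 0.01774989556447574 F 9.931353440468985 [ 7.3  3.1 -7.8] 0.023701150913499915
pulled 0.01695715477632172 F 9.105132670270217 21.3083
```

View pics/c7.png

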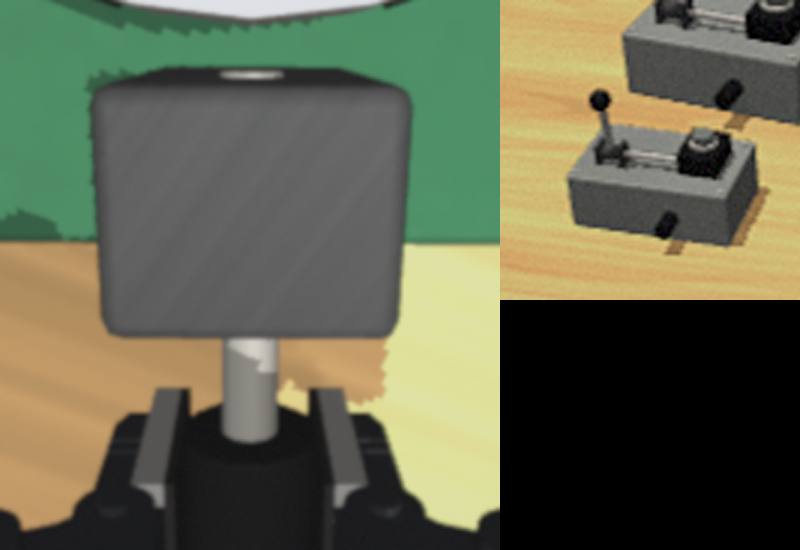

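The pin is out of the rim hole but its end still shows at the block face (250,74). The pull stopped early at 17 mm, so I continue to the stop.

```bash
python3 - <<'E'
from h import *
t=np.load('tt.npy'); ax=np.array([np.cos(t[2]),np.sin(t[2]),0]); e=np.array([0.51311712,0.22661177,0.04861365]); f0=np.array([-2.15,.14,5.2])
for dist in np.arange(.020,.0321,.0015):
    arm.line_to(e-ax*dist-[0,0,.0006],max_speed=.02); arm.sleep(.1); o=arm.observe(); F=(np.array(o['ft_force'])-f0)@ax
    print(round(dist,4),'pulled',-(np.array(o['eef_pos'])-e)@ax,'F',F,o['gripper_width'])
    if F>20: break
arm.sleep(.5);o=arm.observe();print('pulled',-(np.array(o['eef_pos'])-e)@ax,o['ft_force'],o['clock'])
w=shot('wrist','w8.png',(160,80,360,300),2.5); d=shot('scene','s8.png',(130,160,240,260),3)
i=cv2.imread('pics/w8.png');j=cv2.imread('pics/s8.png');c=np.zeros((550,800,3),np.uint8);c[:,:500]=i[:550];c[:300,500:]=j[:,:300];cv2.imwrite('pics/c8.png',c)
E
```

```text
0.02 pulled 0.016075538447246622 F 9.395476942266024 0.023309104827018746
0.0215 pulled 0.017674650274751406 F 9.820340077374832 0.023578957313954402
0.023 pulled 0.019045530638857847 F 10.131270657252871 0.023823644417993596
0.0245 pulled 0.019571191037924027 F 12.350572331846008 0.02367354775794671
0.026 pulled 0.019556676368975567 F 13.773058769233243 0.0237884622420985
0.0275 pulled 0.01959312458538623 F 17.566251965232166 0.02345018689394726
0.029 pulled 0.019552004843274504 F 21.409112429165155 0.02365066081292979
pulled 0.019556606495844946 [ 16.32235427   8.93858794 -18.35450548] 24.3583
```

View pics/c8.png

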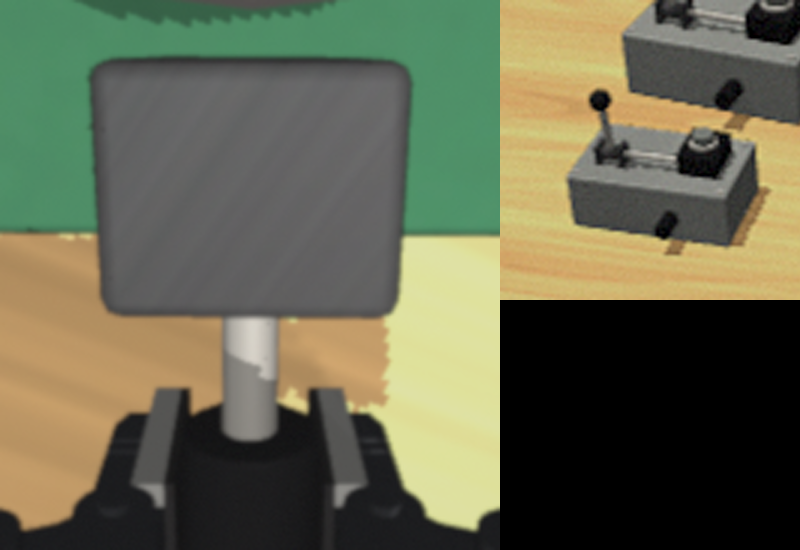

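The plunger is against its stop: travel stays at 19.6 mm while the force rises. The pin has disappeared into the block, and the lever is up with its ball at (600,100).

```bash
python3 -c "
from plant import arm
arm.job_done(); print(arm.observe()['clock'])"
```

```text
the job is handed in; nothing more can be done
the job is handed in; nothing more can be done
```

The job is handed in at about 24 s on the robot clock. On the smaller box I held the test button in until the lever dropped, then lifted the lever by its ball. It stood by itself after release.

I then gripped the plunger knob and pulled it back, and I'm still holding it with an 80 N grip.

- **Plunger:** it stopped at 19.6 mm of tool travel, against a 20 mm stop. The pull rose from 10 to 21 N with no further motion. The wrist picture no longer shows the pin in the gap between block and rim.
- **Lever:** the last scene picture shows it still up.
- **Early stop:** the first pull ended at about 17 mm on its force limit, with the pin end still visible. I continued the pull to the stop.
- **Bystanders:** I did not take a final check picture of the pyramid, tape roll and try square. The gripper was not brought near any of them.

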